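# Release the noodle cutter cassette and catch it on its slideway

### The arm

A 6-joint arm with a two-finger parallel gripper is mounted at the origin on the work surface. World frame = base frame: x ahead of the robot, y to its left, z up, the work surface at z = 0. Lengths are in mm, angles in rad, forces in N, time in s.
With the tool pointing down it reaches from about 350 to 875 mm from the base axis. Payload 4.2 kg.
Tool frame: the origin (TCP) lies on the mounting face of the last link; the fingertips stand 173 mm ahead of it and the grasp point (between the pads) lies 155 mm ahead of it; z points along the fingers, y is the direction in which the jaws open and shut (so a half turn about z gives the same grasp; the last joint's range is limited). The gripper opens to 85 mm and grips with 20 to 120 N. Pads are 22 mm wide; open, the fingers measure 114 mm over their backs; the gripper's body (76 mm by 85 mm) begins 54 mm behind the grasp point. The pads swing forward as they close: fully open they stand 13 mm farther back than shut.
Start: joints at [-1.001, 0.385, 0.008, 0, -1.194, -0.259], TCP at [191.154, -595.03, 404.712] pointing down, gripper open.
Joint ranges: [-3.14, 3.14], [-1.21, 2.06], [-1.07, 1.41], [-3.16, 2.05], [-2.99, -0.16], [-3.1, 3.1]. Speed limits (rad/s): [2.79, 2.79, 3.14, 3.14, 3.14, 3.14].

### API

Orientations are given as a unit quaternion [x, y, z, w].
In Python, from bench import arm gives the robot as it stands.
- The arm moves only by the shell command python3 -m jog 'ROWS' [OPENING]. ROWS is JSON, a list that holds one entry, the list of rows, each a list of 4 numbers: the shift along the tool's x, y, z in mm, then the turn about the tool's z in degrees. In form: [[[x, y, z, spin], ...]]. A call has exactly 5 rows; each row is the pose to reach, as a shift and turn from the pose measured when the call began, along the tool's axes at that moment; what a row does not reach only later rows make up. A row lasts 1/8 s, in which the tool goes at most 62.5 mm and 10.7 degrees, less where a joint would pass 70% of its speed; a pose out of reach is approached as far as the arm can. A call with a gripper value outside its range is refused whole. OPENING is the finger opening in mm, from 0 to 85.4, set as the call begins (- or left out, the last holds). The fingers move at their own pace and stop on an object; the grip force is fixed at half the most. Time passes only in rows, so rows that repeat a pose let the fingers close, or fill a call up. It gives the time, the measured TCP pose, the force and the opening at its end, in the units of the state.
- arm.read_state(): the state, without advancing time (a new reading comes with each control period).
- arm.get_image(name): name is "scene" or "top"; returns (picture, depth): 480x640x3 uint8, blue, green, red; 480x640 float32, mm along the optical axis (not along the pixel's ray), 0 where there is no reading.
- arm.camera_params(name): a dict with "mtx" (3x3 intrinsics, pixels), "R" (3x3) and "t" (3): a world point X has camera coordinates R X + t. Camera axes: x right, y down, z forward; pixel columns grow to the right and rows downward; lengths in mm; the calibration is good to about 2 mm. A picture is of the moment at which its call begins. camera_params takes no time and is no camera call.
- arm.job_done(): hands the job in, once; it reports no verdict.
The state is a dict: "clock": time; "joints": joint angles; "joint_vel": joint speeds; "joint_efforts": joint torques, N m; "position": TCP position; "ee_rot": TCP orientation; "contact_force": force on the tool from outside, world axes, zero at the start; "wrist_torque": the same for the moment, N m; "gripper_width": finger opening in mm.
Only numpy, scipy, OpenCV 4.12 (cv2) and the standard library are available. Lean on these libraries where they do the work, as an engineer would, in place of code of your own. Each camera call takes 0.05 s, during which the arm holds its last target.

### The job

Take the cutter cassette out of drive on the bench-top noodle machine: with one fingertip press down the release key beside the slideway, so that the spring kicks the cassette out of its seat, and with the other finger, already waiting in its path, stop it before its front reaches the open lower end of the rails. The program finishes while holding: leave the cassette on its rails, at rest, with the finger still keeping it from sliding on. Do not lift it, and leave the other things on the bench where they are.

Things in the scene. Friction and masses are not known exactly. Their poses are not given: they have to be found in the camera images.
- noodle_machine: Fixed bench-top noodle machine: white head (two steel sheeting rolls, hand wheel) with an aluminium slideway in front. Origin on the bench under the seated cassette's front edge; +x level from slideway to head (rear), +y its left (dial side), z up. Two steel rails slope down to -x at 0.24 rad: surface 75 mm high at x = 0. Their inner edges are at y = +-52 mm, with nothing between them for 30 mm down.
- rail_end (a point): Middle between the rails at their open lower end (machine frame x -82, y 0, z 55 mm). Along the rails, side plates at y = +-71 to +-77 mm stand 12 mm above the rail surface; lips inside them (y from +-65 mm) hold the cassette's runners down.
- head_front (a point): Middle of the head's front at its top (machine frame x 85, y 0, z 166 mm). The head reaches from here to the rear, y = +-85 mm, up to 180 mm high; its hand wheel (108 mm across, centre 88 mm high, x from 94 mm, y to -165 mm with its knob) is on the right.
- release_key: Release key, right of the slideway, outside the side plate: black ribbed pad 32 (x) by 34 mm (y) on a bracket. Origin: centre of its top face, axes as the machine's; at rest x -4, y -100, z 92 mm in the machine's frame. It goes straight down 9 mm to its stop; spring 1.6 N at first, 5.2 N at the stop. After about 5.5 mm its latch frees the cassette's runners. It springs back when let go.
- cutter_cassette: Loose cutter cassette, 0.3 to 0.5 kg: two grooved steel rolls between white cheeks. 56 mm along the slideway, 140 mm wide, 34 mm high, lying tilted on the rails, but its frame is level, axes as the machine's. Origin: middle of its lower front edge, latched at x 0, y 0, z 75 mm of the machine. The flat front plate leans forward: its top edge is 8 mm ahead (-x) of the origin and 33 mm above.
- cassette_top (a point): Middle of the top edge of the cassette's front plate. Once freed, the cassette is kicked by a spring ejector (3 N, over 12 mm) to about 0.3 m/s, slides on by its weight on slippery runners, and its front passes the end of the rails within about 0.3 s. Sliding d along the rails takes it 0.97 d to -x and 0.24 d down.
- spare_cassette: Bystander: spare cutter cassette of wider cut, same size as the other, lying level on the bench before the open end of the rails; origin at the middle of its lower front edge, body to its +x.
- brush: Bystander: cleaning brush, 170 mm long, lying across, before the spare cassette; origin under its middle.
- scraper: Bystander: dough scraper, 105 by 112 mm, steel blade and wooden grip 16 mm high, lying to the right of the slideway's open end; origin near the middle of its underside.
- rod_block: Bystander: notched wooden rod block, 80 by 36 mm, 62 mm high, standing on the bench just outside the release key; origin at the centre of its underside.
- flour_shaker: Bystander: steel flour shaker, 72 mm in diameter, 91 mm high, standing behind the machine's head; origin at the centre of its underside.
- bowl: Bystander: steel bowl, 124 mm in diameter, 50 mm high, on the bench at the robot's left; origin at the centre of its underside.
- timer: Bystander: flat white kitchen timer, 70 by 62 mm, 18 mm high, at the robot's right; origin at the centre of its underside.
Not all that is in view belongs to the job. Leave any green, purple or yellow look-alike of the cutter_cassette alone.

How it is judged:
By the outcome, as a careful person would: the job done as asked, in the order asked, and still so for the second after the job is handed in, while the arm keeps its last pose, push and grip.
It also fails if it takes over 29 s, if anything falls off the work surface, if the arm or the gripper's body presses on something with over 40 N, if the wrist force passes 120 N, or if a joint passes its speed limit or range.

## Working session

There is one attempt and no reset: what is moved stays moved. The work goes in short steps, Python scripts to look and compute and a shell command to move; the robot and the scene stay as the last step left them, time stands still between calls to the robot, and variables do not carry over. Pictures are saved under pics/ and viewed, and the job is handed in when it is done.

```bash
ls; mkdir -p pics; python3 - <<'E'
from bench import arm
import cv2,numpy as np
s=arm.read_state()
for k in s: print(k,s[k])
for n in("scene","top"):
    p,d=arm.get_image(n); cv2.imwrite(f"pics/{n}0.png",p); np.save(f"pics/{n}0.npy",d)
    c=arm.camera_params(n); print(n,{k:np.round(c[k],3).tolist() for k in c})
E
```

```text
pics
clock 0.0
joints [-1.00140474e+00  3.85523017e-01  6.60874552e-03 -4.92889388e-04
 -1.19402278e+00 -2.58573001e-01]
joint_vel [ 3.03606117e-03  5.99612480e-05 -5.66499835e-05  5.40320864e-04
 -5.06499272e-04 -5.76475629e-04]
joint_efforts [ 3.65755341e-04 -3.92290378e+01  1.88407284e+01  4.18655008e+00
 -4.61956457e-03  1.82302983e-06]
position [ 191.09472817 -594.83737624  403.63565375]
ee_rot [-1.54694555e-01  9.87961738e-01  1.07208642e-03 -2.20850854e-04]
contact_force [ 0.29295416 -0.56826185  0.01724475]
wrist_torque [-0.01569067  0.03890421  0.02155813]
gripper_width 85.55014772175898
scene {'mtx': [[566.391, 0.0, 315.069], [0.0, 566.391, 230.321], [0.0, 0.0, 1.0]], 'R': [[-0.835, 0.551, -0.015], [0.437, 0.645, -0.626], [-0.335, -0.529, -0.779]], 't': [374.428, -105.041, 1626.753]}
top {'mtx': [[559.081, 0.0, 316.489], [0.0, 559.081, 229.751], [0.0, 0.0, 1.0]], 'R': [[-0.006, -1.0, 0.003], [-0.989, 0.006, -0.147], [0.147, -0.004, -0.989]], 't': [-19.207, 445.139, 1568.952]}
```

View pics/scene0.png

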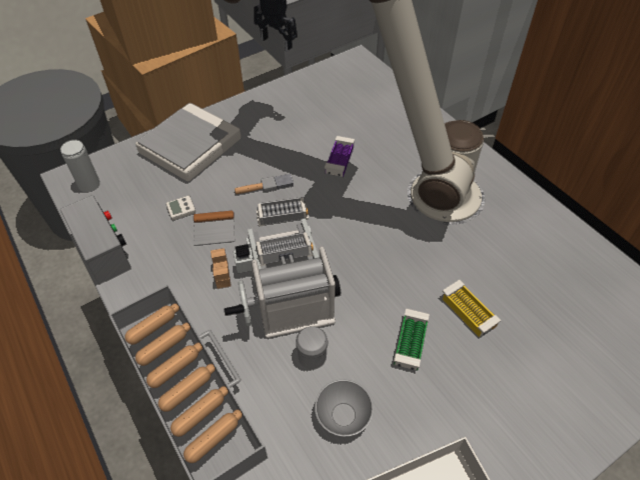

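View pics/top0.png

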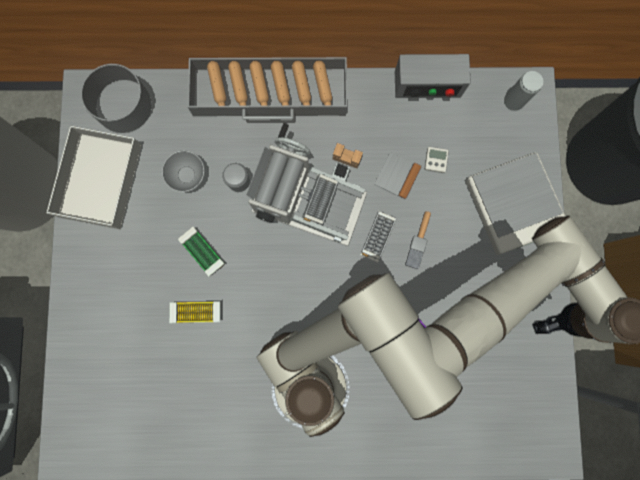

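The cutter cassette appears twice as a white/steel part: seated on the slideway (scene 285,245; top 320,198), and as the spare on the bench (scene 282,210; top 379,234). The coloured look-alikes are purple (scene 340,157), green (412,340) and yellow (470,307). I choose the one on the slideway and check it in a close crop.

```bash
python3 - <<'E'
import cv2
a=cv2.imread("pics/top0.png")[110:270,230:440]; cv2.imwrite("pics/c1.png",cv2.resize(a,None,fx=3.7,fy=3.7,interpolation=cv2.INTER_CUBIC))
a=cv2.imread("pics/scene0.png")[170:330,190:370]; cv2.imwrite("pics/c2.png",cv2.resize(a,None,fx=3.7,fy=3.7,interpolation=cv2.INTER_CUBIC))
E
```

```text
(no output)
```

View pics/c1.png

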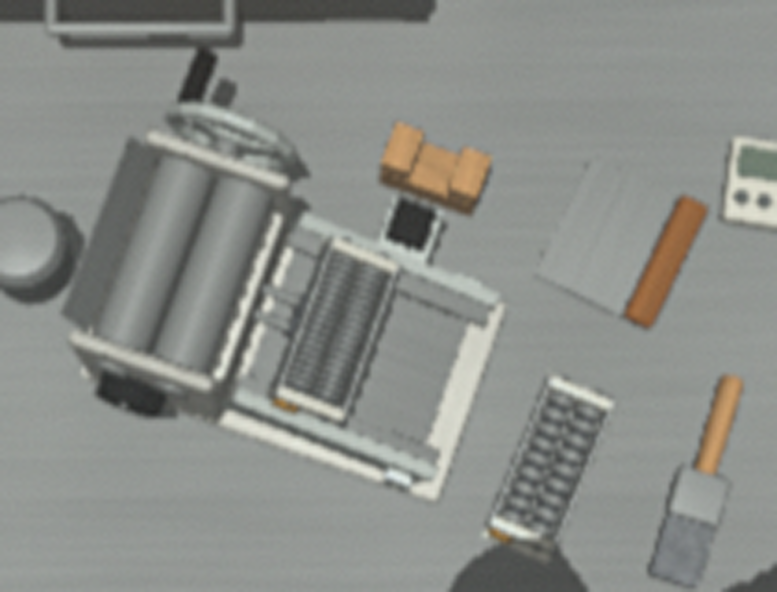

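View pics/c2.png

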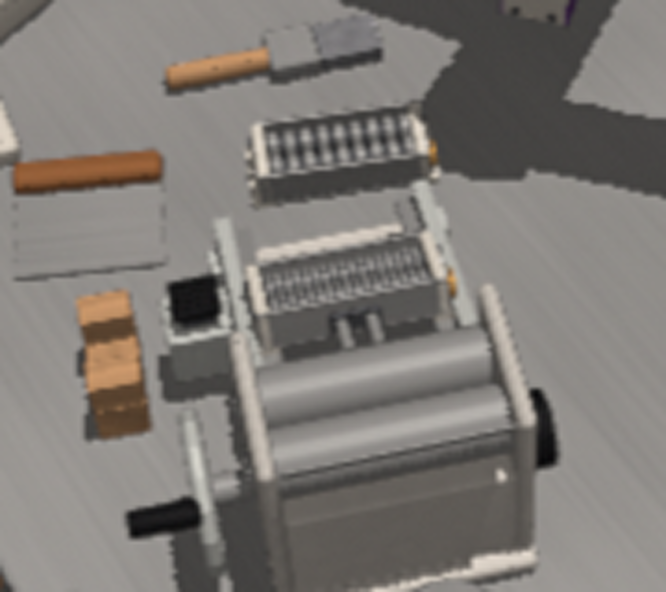

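The chosen one is right: fine-grooved rolls between white cheeks, on the rails, with the black key beside it (top 342,170; scene ~243,251). Next I'll get accurate corners.

```bash
cat > h.py <<'E'
import numpy as np,cv2
from bench import arm
C={n:arm.camera_params(n) for n in("scene","top")}
def proj(n,X):
    c=C[n];p=(np.asarray(c["R"])@np.atleast_2d(X).T).T+np.asarray(c["t"]);p=p@np.asarray(c["mtx"]).T
    return p[:,:2]/p[:,2:]
def ray(n,uv):
    c=C[n];R=np.asarray(c["R"]);o=-R.T@np.asarray(c["t"]);d=R.T@np.linalg.inv(c["mtx"])@np.array([*uv,1.]);return o,d
def plane(n,uv,z):
    o,d=ray(n,uv);return o+d*(z-o[2])/d[2]
def tri(a,b):
    o1,d1=ray("top",a);o2,d2=ray("scene",b)
    s=np.linalg.lstsq(np.c_[d1,-d2],o2-o1,rcond=None)[0];p,q=o1+s[0]*d1,o2+s[1]*d2
    return (p+q)/2,np.linalg.norm(p-q)
E
python3 - <<'E'
from h import *
t=cv2.imread("pics/top0.png");s=cv2.imread("pics/scene0.png")
def blob(im,x0,x1,y0,y1):
    m=(im.max(2)<45).astype(np.uint8);r=np.zeros_like(m);r[y0:y1,x0:x1]=m[y0:y1,x0:x1]
    n,l,st,ce=cv2.connectedComponentsWithStats(r)
    for i in range(1,n):
        if st[i,4]>20: print(st[i],ce[i])
    return 
print("top");blob(t,330,355,158,182);print("scene");blob(s,230,255,240,262)
for im,n,(x0,y0,w,hh),f in((t,"c3",(298,170,60,60),10),(s,"c4",(225,228,95,70),8)):
    cv2.imwrite(f"pics/{n}.png",cv2.resize(im[y0:y0+hh,x0:x0+w],None,fx=f,fy=f,interpolation=cv2.INTER_NEAREST))
E
```

```text
top
scene
[236 245  13  13 139] [242.15107914 251.        ]
```

View pics/c3.png

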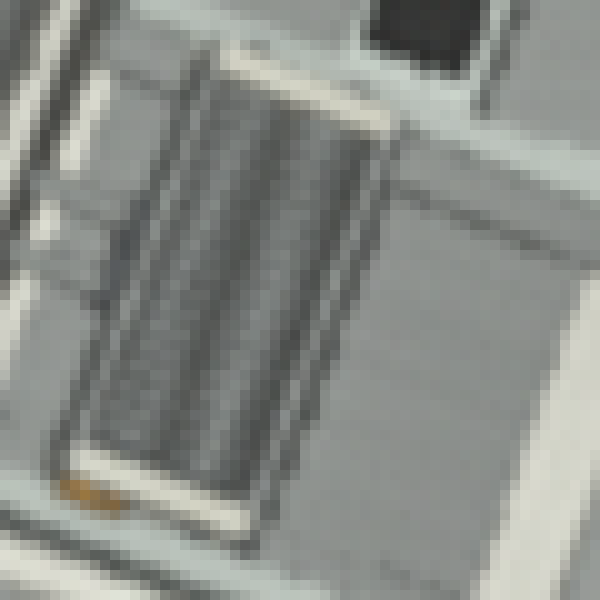

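View pics/c4.png

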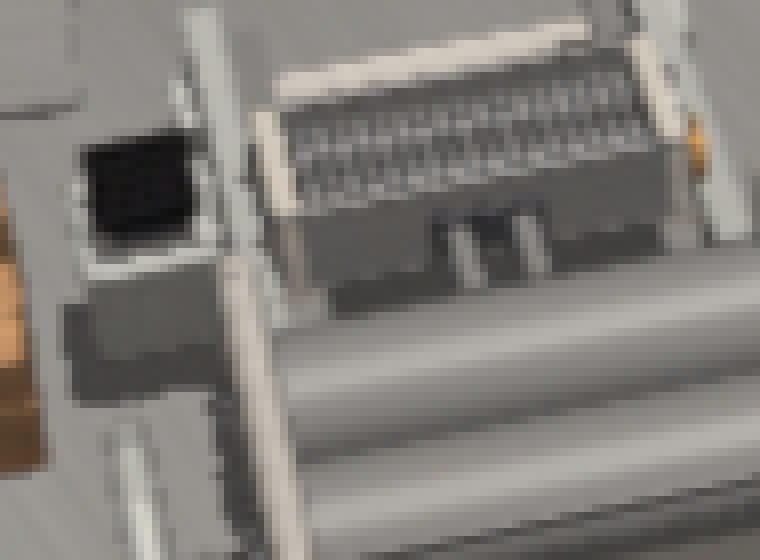

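```bash
python3 - <<'E'
from h import *
from scipy.optimize import least_squares
t=cv2.imread("pics/top0.png")
m=(t.max(2)<62).astype(np.uint8);r=np.zeros_like(m);r[158:184,332:352]=m[158:184,332:352]
n,l,st,ce=cv2.connectedComponentsWithStats(r);
for i in range(1,n):
    if st[i,4]>15: print(st[i],ce[i])
kt=ce[1+np.argmax(st[1:,4])];ks=np.array([242.15,251.0])
print("key tri",tri(kt,ks),plane("top",kt,92),plane("scene",ks,92))
T=lambda u,v:(298+u/10-.5,170+v/10-.5)
S=lambda u,v:(225+u/8-.5,228+v/8-.5)
# (mx, side, mz): front top x=-8,z=108 ; rear top 54 further
ob=[("top",T(392,125),(-8,-1,108)),("top",T(252,522),(-8,1,108)),("top",T(222,58),(46,-1,121)),("top",T(78,455),(46,1,121)),
("scene",S(262,112),(-8,-1,108)),("scene",S(648,42),(-8,1,108)),("scene",S(290,212),(46,-1,121)),("scene",S(675,137),(46,1,121))]
def mw(p,X):
    c,s=np.cos(p[2]),np.sin(p[2]);return np.array([p[0]+c*X[0]-s*X[1],p[1]+s*X[0]+c*X[1],X[2]])
def f(p):
    e=[]
    for n,uv,(a,b,z) in ob:
        e+=list(proj(n,mw(p,(a+p[4],b*p[3],z)))[0]-uv)
    for n,uv in(("top",kt),("scene",ks)): e+=list(2*(proj(n,mw(p,(-4,-100,92)))[0]-uv))
    return e
k=plane("top",kt,92)
q=least_squares(f,[k[0]-90,k[1]+40,1.17,65,0])
print(q.x,np.degrees(q.x[2]));print(np.round(np.reshape(q.fun,(-1,2)),2))
fr=[tri(T(392,125),S(262,112)),tri(T(252,522),S(648,42))];print(fr)
d=fr[0][0]-fr[1][0];print("yaw from front corners",np.degrees(np.arctan2(d[0],-d[1])))
for nm,X in(("key",(-4,-100,92)),("casstop",(-8,0,108)),("railend",(-82,0,55))):print(nm,mw(q.x,X))
# depth check
D=np.load("pics/top0.npy")
o=proj("top",mw(q.x,(-4,-100,92)))[0].astype(int);print(o,D[o[1],o[0]])
c=C["top"];d=D[o[1],o[0]];pc=np.linalg.inv(c["mtx"])@np.array([*o,1])*d;print(np.asarray(c["R"]).T@(pc-c["t"]))
# head sides line: head top front edge
a=t.copy()
for n,im in(("top",t),("scene",cv2.imread("pics/scene0.png"))):
    for X in[(-4,-100,92),(-8,0,108),(-82,0,55),(85,85,166),(85,-85,166),(-82,71,67),(-82,-71,67),(-82,77,67),(-82,-77,67),(85,0,166)]:
        u=proj(n,mw(q.x,X))[0];im=im
        cv2.circle(im,tuple(int(round((v+.5)*16-8)) for v in u),12,(0,0,255),-1,shift=4)
    x,y=(230,110) if n=="top" else (190,170)
    cv2.imwrite(f"pics/chk_{n}.png",cv2.resize(im[y:y+160,x:x+200],None,fx=4,fy=3.75,interpolation=cv2.INTER_NEAREST))
E
```

```text
[335 165  12  12  91] [340.68131868 170.21978022]
key tri (array([606.35922879, -90.27810745,  80.7591703 ]), np.float64(2.5729266745407378)) [604.51807755 -90.50859924  92.        ] [608.42064015 -81.19755309  92.        ]
[513.7920422  -48.21406788   1.21978722  59.34063071  -2.45016479] 69.88865973355361
[[ 0.05  0.38]
 [-0.39  0.57]
 [-1.3  -0.52]
 [-1.65 -0.14]
 [-0.16 -1.4 ]
 [-1.38 -1.74]
 [-0.39  0.13]
 [-0.03 -0.04]
 [-2.98 -1.24]
 [-0.52 -3.54]]
[(array([567.19555256, -77.91144894, 104.12573297]), np.float64(1.7569078184835194)), (array([454.57826427, -36.86187131, 102.7088702 ]), np.float64(5.989173375505651))]
yaw from front corners 69.9729431884151
key [606.31928146 -86.35472855  92.        ]
casstop [511.04127774 -55.7262776  108.        ]
railend [ 485.59670644 -125.2142175    55.        ]
[339 169] 1571.3044
[609.04871798 -86.01450801  88.1929349 ]
```

View check.

View pics/chk_top.png

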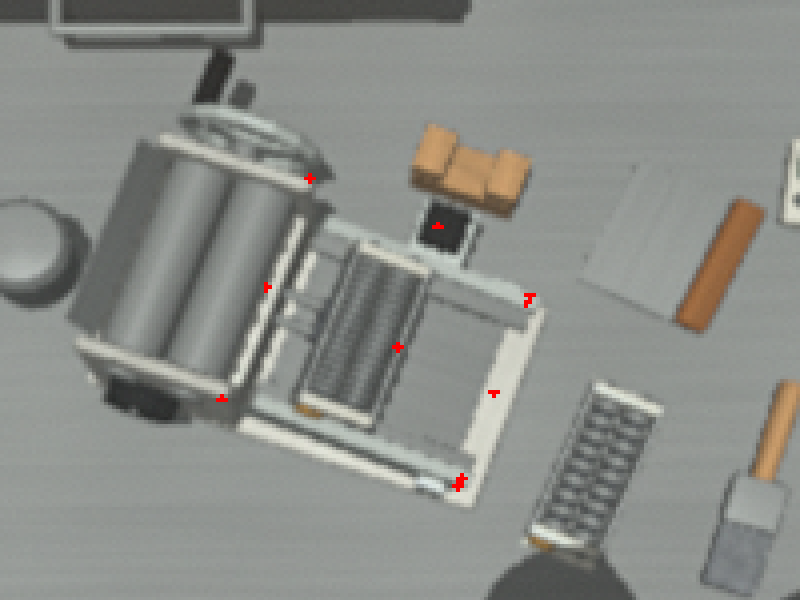

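View pics/chk_scene.png

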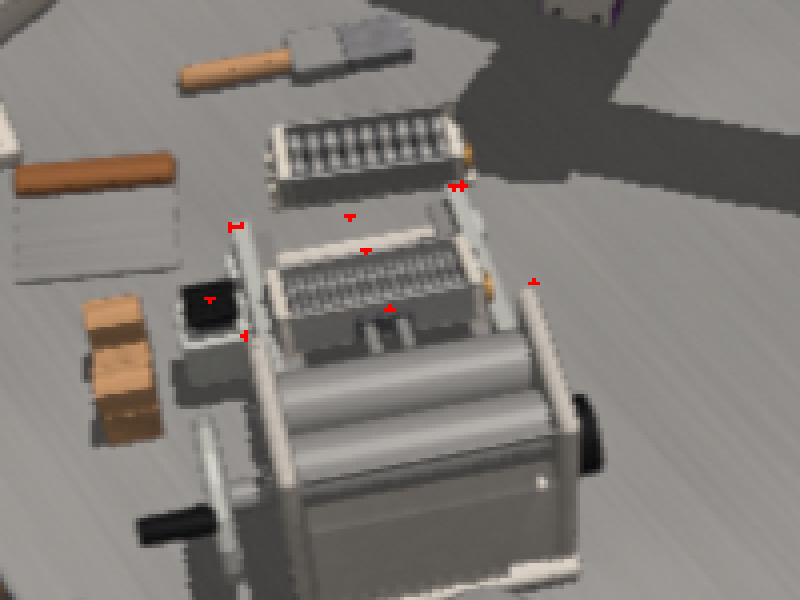

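```bash
python3 - <<'E'
from h import *
from scipy.optimize import least_squares
T=lambda u,v:(298+u/10-.5,170+v/10-.5)
S=lambda u,v:(225+u/8-.5,228+v/8-.5)
T4=lambda u,v:(230+u/4-.5,110+v/3.75-.5)
S4=lambda u,v:(190+u/4-.5,170+v/3.75-.5)
h=59.3
ob=[("top",T(392,125),(-8,-h,108)),("top",T(252,522),(-8,h,108)),("top",T(222,58),(46,-h,121)),("top",T(78,455),(46,h,121)),
("scene",S(262,112),(-8,-h,108)),("scene",S(648,42),(-8,h,108)),("scene",S(290,212),(46,-h,121)),("scene",S(675,137),(46,h,121)),
("top",T4(315,187),(85,-85,166)),("top",T4(230,390),(85,85,166)),("top",T4(536,296),(-82,-77,67)),("top",T4(474,467),(-82,71,67)),
("scene",S4(262,345),(85,-85,166)),("scene",S4(530,290),(85,85,166)),("scene",S4(240,222),(-82,-74,67)),("scene",S4(456,190),(-82,74,67)),
("top",(341.3,170.3),(-4,-100,92)),("scene",(242.3,251.),(-4,-100,92))]
def mw(p,X):
    c,s=np.cos(p[2]),np.sin(p[2]);return np.array([p[0]+c*X[0]-s*X[1],p[1]+s*X[0]+c*X[1],X[2]])
def f(p):
    e=[]
    for n,uv,X in ob:
        e+=list(proj(n,mw(p,X))[0]+(p[3:5] if n=="top" else p[5:7])-uv)
    return e+list(p[3:]/1.0)
q=least_squares(f,[513,-48,1.2,0,0,0,0],loss="soft_l1")
print(q.x,np.degrees(q.x[2]));print(np.round(np.reshape(f(q.x)[:36],(-1,2)),1).tolist())
for w in("top","scene"):
    o2=[o for o in ob if o[0]==w]
    r=least_squares(lambda p:[v for n,uv,X in o2 for v in proj(n,mw(p,X))[0]-uv],[513,-48,1.2],loss="soft_l1");print(w,r.x,np.degrees(r.x[2]))
p=q.x; a=mw(p,(-7,-100,0));b=mw(p,(-52,-12,0));print("key finger",a,"stop finger",b,"mid",(a+b)/2,"angle",np.degrees(np.arctan2(*(b-a)[1::-1])),np.linalg.norm(b-a))
print(proj("top",[0,0,0]),proj("scene",[0,0,0]))
E
```

```text
[ 5.13519691e+02 -4.96486369e+01  1.22489304e+00  1.16733356e+00
  1.45999005e-02  4.20364182e-01  1.05958379e+00] 70.18120172936112
[[0.8, 0.2], [0.6, 0.4], [-0.6, -0.6], [-0.7, -0.2], [0.3, 0.1], [-1.0, -0.4], [0.1, 1.6], [0.4, 1.2], [0.4, -2.4], [0.0, 2.5], [0.2, -0.2], [-1.4, 3.0], [-4.0, -2.0], [1.5, -1.9], [-1.0, 1.8], [0.6, -0.5], [-0.6, -0.7], [-0.2, -1.0]]
top [513.43914179 -53.27103029   1.22910687] 70.42263620810212
scene [514.49437676 -45.52573122   1.21814898] 69.794795351972
key finger [605.2233226  -90.13868374   0.        ] stop finger [ 507.17850258 -102.63721434    0.        ] mid [556.20091259 -96.38794904   0.        ] angle -172.73524740627022 98.83825170448942
[[309.64417376 388.37189739]] [[445.43485534 193.74850242]]
```

```bash
python3 -m jog '[[[-48,35,0,-10],[-96,70,0,-20],[-144,105,0,-30],[-192,140,0,-40],[-240,175,0,-50]]]' 85.4; cat > go.py <<'E'
from h import *
from scipy.spatial.transform import Rotation as R
import sys
s=arm.read_state();M=R.from_quat(s["ee_rot"]).as_matrix();p=np.array(s["position"])
tgt=np.array([float(v) for v in sys.argv[1:4]]);ang=float(sys.argv[4]) if len(sys.argv)>4 else 7.3
y=np.degrees(np.arctan2(M[1,1],M[0,1]));dy=(ang-y+90)%180-90
print("t",s["clock"],"pos",p.round(1),"yaw_y",y.round(1),"z",M[:,2].round(3),"F",np.round(s["contact_force"],1),"w",s["gripper_width"],"j",np.round(s["joints"],2))
print("shift tool",(M.T@(tgt-p)).round(1),"spin",-dy)
E
python3 go.py 556 -96 300
```

```text
clock: 0.72
position: [366.8, -353.1, 403.8]
ee_rot: [-0.56, 0.828, 0.001, 0.0]
contact_force: [1.8, -0.6, -0.5]
gripper_width: 85.4
t 0.725 pos [ 366.8 -353.1  403.8] yaw_y 158.1 z [-0.001  0.002 -1.   ] F [ 1.8 -0.6 -0.5] w 85.375537749999 j [-0.45  0.19 -0.27 -0.   -1.11  0.07]
shift tool [-309.   -79.9  104.2] spin -29.181740636542173
```

```bash
python3 -m jog '[[[-58,-15,5,-7],[-116,-30,10,-14],[-174,-45,20,-21],[-232,-60,30,-28],[-280,-72,40,-29]]]'; python3 go.py 556 -96 300
```

```text
clock: 1.35
position: [538.9, -118.0, 363.5]
ee_rot: [0.75, -0.661, -0.001, -0.0]
contact_force: [1.4, 0.2, 0.5]
gripper_width: 85.4
t 1.35 pos [ 538.9 -118.   363.5] yaw_y -172.8 z [-0.001  0.002 -1.   ] F [1.4 0.2 0.5] w 85.39607353786445 j [ 0.08  0.3  -0.23 -0.   -1.04  0.05]
shift tool [-19.5 -19.8  63.5] spin -0.05342866715818673
```

```bash
python3 -m jog '[[[-10,-10,15,0],[-20,-20,30,0],[-20,-20,45,0],[-20,-20,60,0],[-20,-20,63,0]]]'; python3 go.py 556 -96 300; python3 - <<'E'
from h import *
for n,(x,y,w,h) in {"scene":(190,130,200,150),"top":(250,110,200,150)}.items():
    p,d=arm.get_image(n); cv2.imwrite(f"pics/{n}1.png",p)
    cv2.imwrite(f"pics/{n}1c.png",cv2.resize(p[y:y+h,x:x+w],None,fx=4,fy=4,interpolation=cv2.INTER_CUBIC))
E
```

```text
clock: 1.98
position: [555.3, -96.4, 299.2]
ee_rot: [0.75, -0.662, -0.002, 0.001]
contact_force: [-1.3, -0.3, 0.8]
gripper_width: 85.4
t 1.975 pos [555.3 -96.4 299.2] yaw_y -172.8 z [-0.004  0.002 -1.   ] F [-1.3 -0.3  0.8] w 85.37670135361854 j [ 0.11  0.38 -0.29 -0.   -0.91  0.01]
shift tool [-0.3 -0.7 -0.8] spin -0.14213067169112037
```

View pics/scene1c.png

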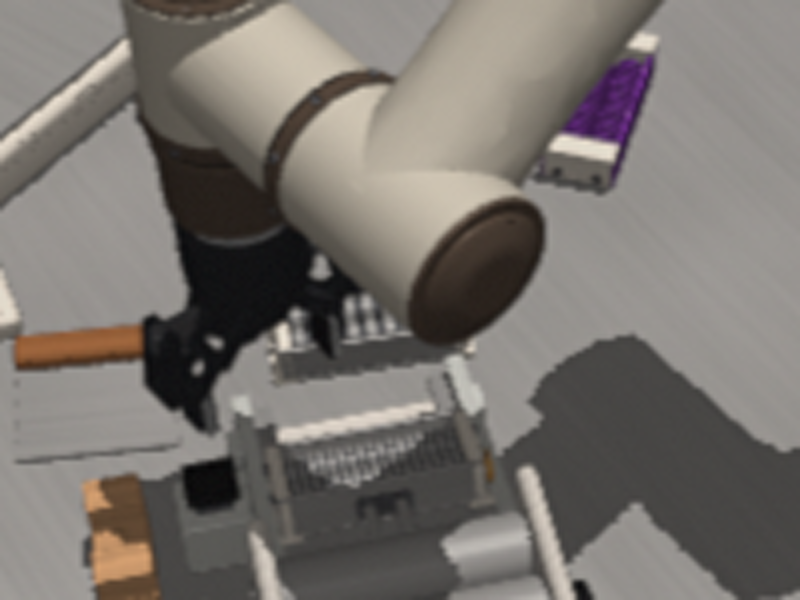

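View pics/top1c.png

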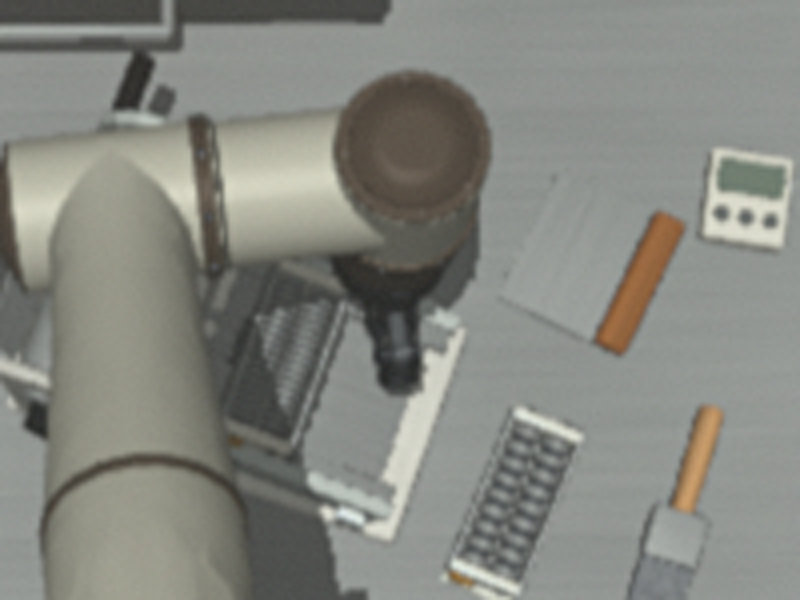

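```bash
python3 - <<'E'
from h import *
from scipy.spatial.transform import Rotation as R
s=arm.read_state();M=R.from_quat(s["ee_rot"]).as_matrix();p=np.array(s["position"])
print(s["clock"],p)
for sg in(1,-1):
  for L in(160,173):
    for off in (43,50,57):
      X=p+M@np.array([0,sg*off,L]);print(sg,L,off,X.round(0),proj("scene",X).round(1),proj("top",X).round(1))
E
python3 - <<'E'
import cv2
p=cv2.imread("pics/scene1.png")[200:270,215:290];cv2.imwrite("pics/s1d.png",cv2.resize(p,None,fx=8,fy=8,interpolation=cv2.INTER_NEAREST))
E
```

```text
2.075 [555.86117433 -96.16961519 300.34569652]
1 160 43 [ 513. -101.  140.] [[269.9 216.5]] [[345.9 198.8]]
1 160 50 [ 506. -102.  140.] [[272.2 215.1]] [[346.3 201.3]]
1 160 57 [ 499. -103.  140.] [[274.4 213.7]] [[346.6 203.9]]
1 173 43 [ 513. -101.  127.] [[270.3 219.9]] [[345.6 199.8]]
1 173 50 [ 506. -102.  127.] [[272.6 218.5]] [[346.  202.3]]
1 173 57 [ 499. -103.  127.] [[274.8 217. ]] [[346.4 204.8]]
-1 160 43 [598. -90. 140.] [[241.7 234.6]] [[341.5 168. ]]
-1 160 50 [605. -90. 140.] [[239.3 236.1]] [[341.2 165.5]]
-1 160 57 [612. -89. 140.] [[237.  237.6]] [[340.8 163. ]]
-1 173 43 [598. -90. 127.] [[242.3 237.9]] [[341.3 169.2]]
-1 173 50 [605. -90. 127.] [[240.  239.4]] [[340.9 166.8]]
-1 173 57 [612. -89. 127.] [[237.6 240.9]] [[340.6 164.3]]
```

View pics/s1d.png

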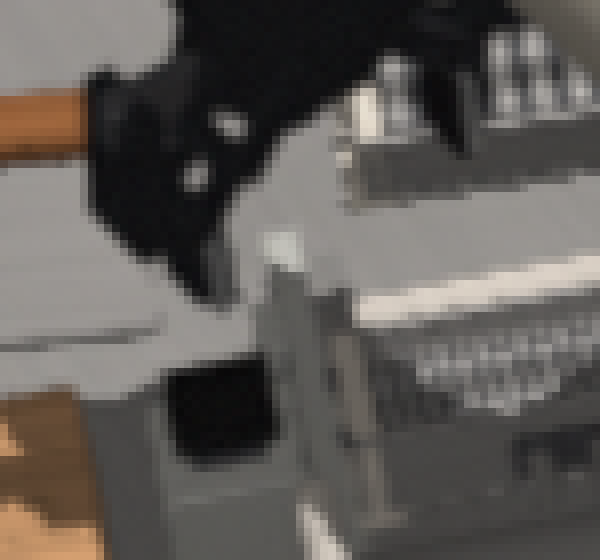

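```bash
python3 -m jog '[[[0,0,10,0],[0,0,20,0],[0,0,28,0],[0,0,30,0],[0,0,30,0]]]'; python3 go.py 556 -96 260; python3 - <<'E'
import sys; sys.path.insert(0,'.')
from h import *
for n,(x,y,w,h) in {"scene":(215,190,100,75),"top":(300,150,100,75)}.items():
    p,d=arm.get_image(n); cv2.imwrite(f"pics/{n}2.png",p)
    cv2.imwrite(f"pics/{n}2c.png",cv2.resize(p[y:y+h,x:x+w],None,fx=8,fy=8,interpolation=cv2.INTER_CUBIC))
E
```

```text
clock: 2.7
position: [555.9, -96.1, 270.2]
ee_rot: [0.75, -0.661, -0.001, 0.0]
contact_force: [0.2, 0.2, -0.8]
gripper_width: 85.2
t 2.7 pos [555.9 -96.1 270.2] yaw_y -172.8 z [-0.002  0.002 -1.   ] F [ 0.2  0.2 -0.8] w 85.24353146596835 j [ 0.12  0.42 -0.32 -0.   -0.84  0.01]
shift tool [-0.  -0.1 10.2] spin -0.09777336902010347
```

View pics/scene2c.png

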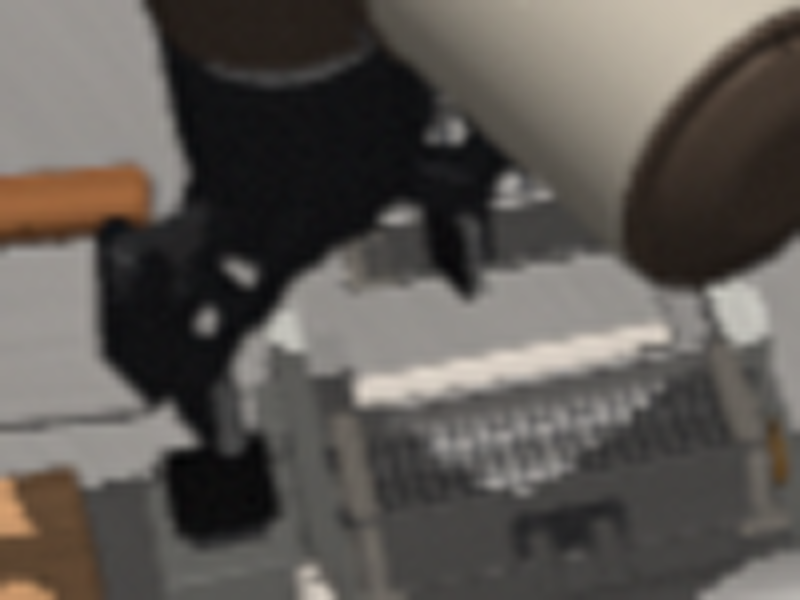

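View pics/top2c.png

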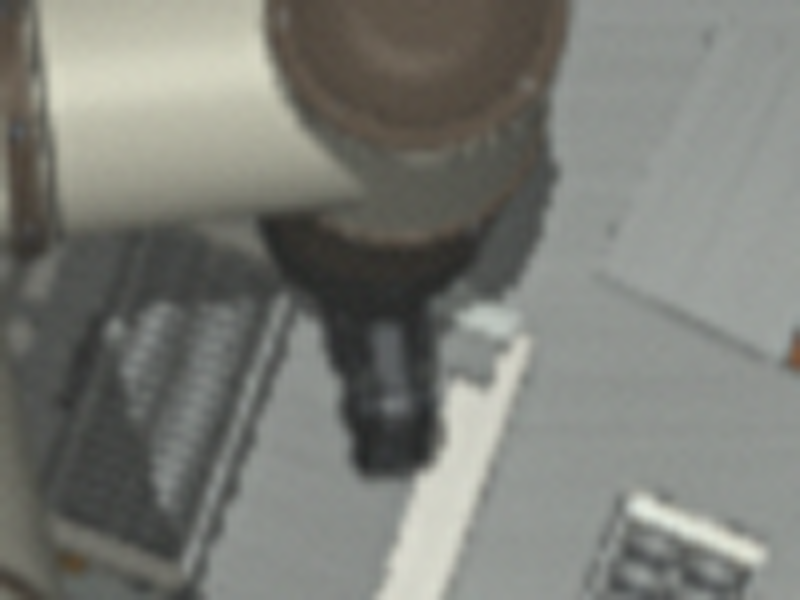

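```bash
python3 -m jog '[[[0,0,2,0],[0,0,4,0],[0,0,6,0],[0,0,8,0],[0,0,8,0]]]'; python3 -m jog '[[[0,0,1,0],[0,0,2,0],[0,0,3,0],[0,0,4,0],[0,0,4,0]]]';
```

```text
clock: 3.42
position: [555.9, -96.1, 262.4]
ee_rot: [0.75, -0.661, -0.001, -0.0]
contact_force: [-0.7, -0.2, 0.7]
gripper_width: 85.4
clock: 4.05
position: [555.9, -96.1, 258.3]
ee_rot: [0.75, -0.661, -0.001, -0.0]
contact_force: [0.7, 0.7, -0.2]
gripper_width: 85.1
```

```bash
python3 -m jog '[[[0,0,1,0],[0,0,2,0],[0,0,3,0],[0,0,4,0],[0,0,4,0]]]'; python3 - <<'E'
from h import *
for i in range(1):
    s=arm.read_state();print(np.round(s["contact_force"],2),np.round(s["wrist_torque"],3),s["position"][2])
n="scene";x,y,w,h=215,190,100,75
p,d=arm.get_image(n); cv2.imwrite(f"pics/{n}3c.png",cv2.resize(p[y:y+h,x:x+w],None,fx=8,fy=8,interpolation=cv2.INTER_CUBIC))
E
```

```text
clock: 4.68
position: [555.8, -96.0, 254.1]
ee_rot: [0.75, -0.661, -0.001, 0.0]
contact_force: [-0.2, -0.0, -0.1]
gripper_width: 85.5
[-0.17 -0.   -0.13] [-0.097 -0.067  0.018] 254.13562750462702
```

View pics/scene3c.png

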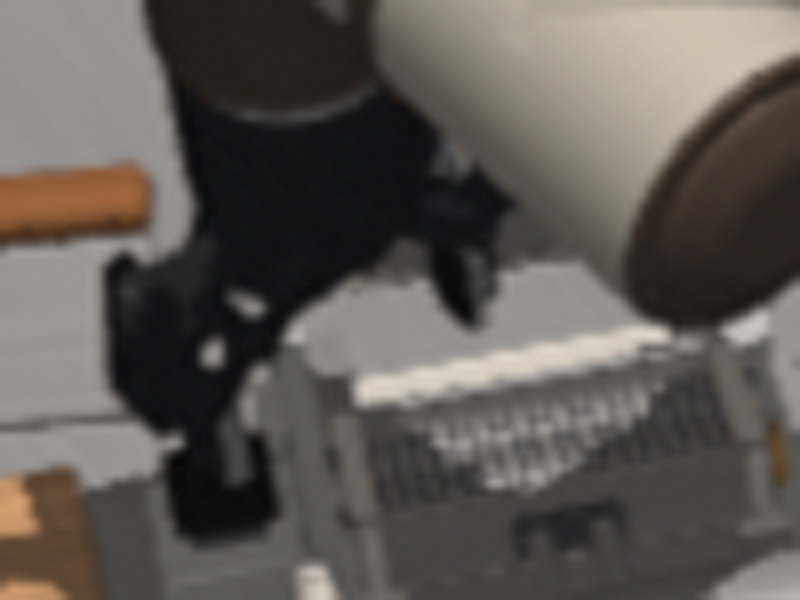

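The key finger's tip sits over the middle of the black key (zoom 238,485). The stop finger is ahead of the cassette (zoom 470,320), clear of it and between the rails.

```bash
python3 -m jog '[[[0,0,1,0],[0,0,2,0],[0,0,3,0],[0,0,4,0],[0,0,4,0]]]'; python3 go.py 556 -96 244
```

```text
clock: 5.35
position: [555.9, -96.0, 250.2]
ee_rot: [0.75, -0.661, -0.001, -0.0]
contact_force: [0.0, 0.7, 1.6]
gripper_width: 85.4
t 5.35 pos [555.9 -96.  250.2] yaw_y -172.8 z [-0.002  0.002 -1.   ] F [0.  0.7 1.6] w 85.39737733884891 j [ 0.12  0.44 -0.34 -0.   -0.79  0.01]
shift tool [-0.  -0.1  6.2] spin -0.10048085967741827
```

```bash
python3 -m jog '[[[0,0,2,0],[0,0,4,0],[0,0,6,0],[0,0,6.5,0],[0,0,6.5,0]]]'; python3 go.py 556 -96 244; python3 - <<'E'
from h import *
for n,(x,y,w,h) in {"scene":(215,190,100,75),"top":(300,150,100,75)}.items():
    p,d=arm.get_image(n); cv2.imwrite(f"pics/{n}4.png",p)
    cv2.imwrite(f"pics/{n}4c.png",cv2.resize(p[y:y+h,x:x+w],None,fx=8,fy=8,interpolation=cv2.INTER_CUBIC))
E
```

```text
clock: 5.98
position: [555.8, -96.2, 244.2]
ee_rot: [0.75, -0.661, -0.001, 0.0]
contact_force: [-2.2, -1.3, 6.2]
gripper_width: 85.6
t 5.975 pos [555.8 -96.2 244.2] yaw_y -172.8 z [-0.002  0.001 -1.   ] F [-2.2 -1.3  6.2] w 85.58188619281634 j [ 0.12  0.45 -0.34 -0.   -0.78  0.01]
shift tool [-0.2 -0.2  0.2] spin -0.06410740306262142
```

View pics/scene4c.png

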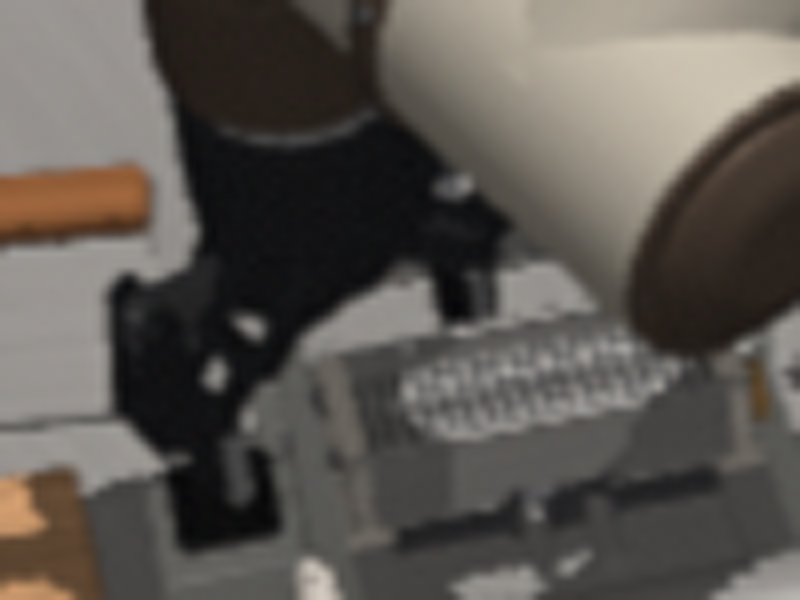

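View pics/top4c.png

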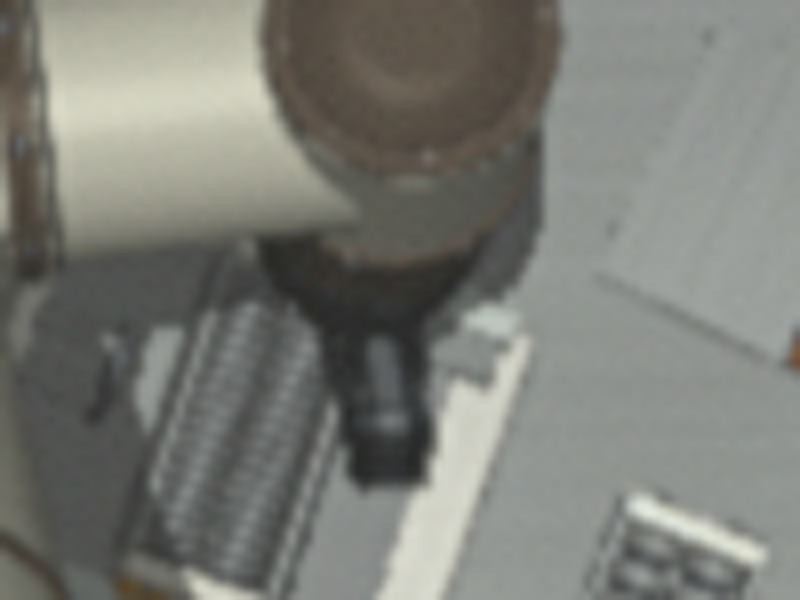

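The cassette has slid down about 33 mm and its front rests against the stop finger (scene zoom 470,320; top zoom 340,430), well short of the rail end. I'll wait a moment and confirm that it is at rest.

```bash
python3 -m jog '[[[0,0,0,0],[0,0,0,0],[0,0,0,0],[0,0,0,0],[0,0,0,0]]]'; python3 - <<'E'
from h import *
for n,(x,y,w,h) in {"scene":(215,190,100,75),"top":(300,150,100,75)}.items():
    p,d=arm.get_image(n); q=cv2.imread(f"pics/{n}4.png");cv2.imwrite(f"pics/{n}5.png",p)
    print(n,cv2.absdiff(p,q)[y:y+h,x:x+w].max(), (cv2.absdiff(p,q).max(2)>25).sum())
    a=cv2.imread(f"pics/{n}2.png")
    cv2.imwrite(f"pics/{n}5f.png",p)
s=arm.read_state();print(s["clock"],s["position"],s["contact_force"])
E
```

```text
clock: 6.7
position: [555.9, -96.2, 244.2]
ee_rot: [0.75, -0.661, -0.001, 0.0]
contact_force: [-2.3, -0.7, 5.1]
gripper_width: 85.1
scene 29 3
top 16 0
6.8 [555.84572442 -96.22647012 244.23256239] [-2.27087615 -0.735573    4.69744448]
```

View pics/top5f.png

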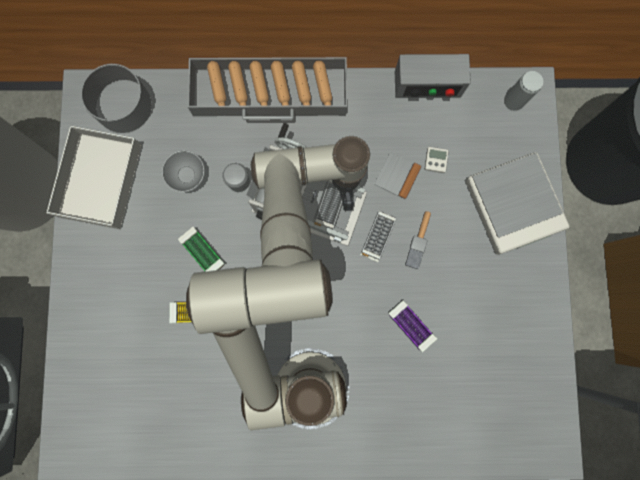

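The picture hasn't changed since the last one, so the cassette is at rest against the finger (top 343,205). The bystanders in view are where they were, so I'm handing the job in.

```bash
python3 -c "
from bench import arm
print(arm.job_done())"
```

```text
the job is handed in; nothing more can be done
None
```

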